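Close the drinking bottle and stand it in the fridge bin

TASK

The blue drinking bottle was left lying on the worktop with its orange push-pull cap pulled open. Stand it up on the worktop and push the cap down until it clicks fully shut; only then, so that it cannot drip in there, take the bottle and stand it upright in the free compartment of the clear fridge bin, cap still shut. Leave the honey jar upright in its own compartment, and do not push the bin, the apple or the glass about.

Things in the scene. Friction and masses are not known exactly. Their poses are not given: they have to be found in the camera images.
- bottle: square blue drinking bottle, black collar, black band near the base, 0.25-0.41 kg, lying on a flat side (axis 30 mm up). Origin: centre of its base; z runs up to the cap, x and y are square to the flat sides. 60 x 60 mm, flat from base to z = 145 mm, then shoulder and collar (diameter 43, 151 to 162 mm), then the cap; 180 mm tall with cap shut, 192 open. Centre of mass 86 mm from the base.
- bottle_cap (a joint): the orange push-pull cap's travel along the bottle's z axis: 0 = shut (down on the collar), 0.012 m = fully pulled open (as found, or nearly), white spout tube showing below it. It clicks over a ridge at half travel: pushing it shut takes about 10 N at first, then it gives way, snaps down and is held; pulling it open again takes about 10 N.
- cap_top (a point): centre of the cap's flat top, 180 mm above the bottle's base when shut, 192 mm when open. The cap is 18 mm tall, 35 mm in diameter at its upper flange and 30 mm below. It moves with the cap.
- bin: loose clear plastic fridge bin, 206 x 106 mm outside, 70 mm high, 0.7 kg, walls and floor 4 mm, with one divider across the middle. Origin: centre of its underside; x along its length, z up. Two compartments of about 97 x 98 mm: the honey jar stands in the one at +x, the one at -x is free. It may be turned any way.
- bin_space (a point): centre of the free compartment's floor (4 mm above the bin's underside), z up.
- honey_jar: glass honey jar with metal lid, 60 mm in diameter, 90 mm high, standing in the other compartment of the bin. Origin: centre of its underside, z up.
- apple: red apple, about 77 mm, loose on the worktop. Origin: centre of its underside.
- tumbler: greenish drinking glass, 76 mm in diameter, 86 mm high, loose on the worktop. Origin: centre of its underside, z up.

How it is judged:
On the way, in this order (a step that is already met when the one before it is completed fails the run):
1. the bottle stands upright on the worktop with its cap pushed shut (angle between bottle's own z axis and vertical below 0.12 rad and value of joint bottle_cap below 0.0015 m and height (world z) of bottle below 0.01 m and horizontal distance between bottle and bin_space above 0.06 m), for 0.2 s.
2. the bottle stands in the free compartment of the bin (angle between bottle's own z axis and vertical below 0.12 rad and horizontal distance between bottle and bin_space below 0.035 m and z of bottle in the frame of bin_space between -0.01 and 0.012 m), for 0.2 s.
At the end, for the whole second after the job is handed in: released and at rest in the bin's free compartment: bottle upright (0.12 rad), base within 12 mm of the floor and 35 mm of its centre, cap within 1.5 mm of shut; bin flat on the worktop, honey jar upright on the floor of its own compartment (all of step 2 and value of joint bottle_cap below 0.0015 m and linear speed of bottle below 0.03 m/s and angle between bin's own z axis and vertical below 0.05 rad and angle between honey_jar's own z axis and vertical below 0.12 rad and z of honey_jar in the frame of bin below 0.015 m and x of honey_jar in the frame of bin above 0.02 m); the robot touches nothing.
It fails at once if the bin is pushed more than 50 mm (distance of bin from where it was at the start of the episode above 0.05 m).
It fails at once if the honey jar tips over (angle between honey_jar's own z axis and vertical above 0.5 rad).
It fails at once if the apple is pushed more than 50 mm (distance of apple from where it was at the start of the episode above 0.05 m).
It fails at once if the glass is pushed more than 50 mm or tips over (distance of tumbler from where it was at the start of the episode above 0.05 m or angle between tumbler's own z axis and vertical above 0.5 rad).
It also fails if it takes over 61 s, if anything falls off the work surface, if the arm or the gripper's body presses on something with over 40 N, if the wrist force passes 120 N, or if a joint passes its speed limit or range.

ROBOT

A 6-joint arm with a two-finger parallel gripper is mounted at the origin on a cart in front of the work surface, level with it; the furniture and walls round the work are solid. World frame = base frame: x ahead of the robot, y to its left, z up, the work surface at z = 0. Lengths are in m, angles in rad, forces in N, time in s.
With the tool pointing down it reaches from about 0.35 to 0.975 m from the base axis. Payload 4.9 kg.
Tool frame: the origin (TCP) lies at the very end of the fingers, on their centre line; the grasp point (between the pads) lies 19 mm behind it (pinch_z is the distance from the TCP to the grasp point, in m); z points along the fingers, y is the line along which they close (so a half turn about z gives the same grasp; the last joint's range is limited). The gripper opens to 85 mm and grips with 20 to 120 N. Pads are 22 mm wide; open, the fingers measure 114 mm over their backs; the gripper's body (76 mm by 85 mm) begins 54 mm behind the grasp point. The pads swing forward as they close: fully open they stand 13 mm farther back than shut.
Start: joints at [0.994, 0.053, 1.613, -0, 1.476, -0.119], TCP at [0.276, 0.561, 0.231] pointing down, gripper open.
Joint ranges: [-3.01, 3.01], [-1.01, 2.22], [0.06, 2.58], [-1.02, 4.17], [0.09, 2.62], [-3.14, 3.14]. Speed limits (rad/s): [2.57, 2.57, 3.14, 3.14, 3.14, 3.14].

INTERFACE

Orientations are given as a unit quaternion [w, x, y, z].
In Python, from plant import * gives the robot as it stands. The module is installed in compiled form; this text tells all that it offers.
- The arm moves only by the tool play_rows, never from a script. Its arguments are lists of equal length, an entry for each row: "linear": the shift along the world's x, y, z in m, a list of three; "turn": the turn about the world's z in degrees. A call has 1 to 8 rows; each row shifts and turns the commanded pose from where the row before left it; what a row does not reach is not made up. A row lasts 1/8 s, in which the tool goes at most 62.5 mm and 10.7 degrees, less where a joint would pass 70% of its speed; a pose out of reach is approached as far as the arm can. A call is refused whole if a number of a shift passes 0.0625 or a number of a turn 10.7, either way. A call with a gripper value outside its range is refused whole. "hand" is the finger opening in m, from 0 to 0.0854, set as the call begins (left out, the last holds). The fingers move at their own pace and stop on an object; the grip force is fixed at half the most. Time passes only in rows, so rows that do not move let the fingers close. It gives the time, the measured TCP pose, the force, the opening and the grip force at its end, in the units of the state.
- state(): the state, without advancing time (a new reading comes with each control period).
- grab_frame(name): name is "scene" or "top"; returns the picture (420x560x3 uint8, red, green, blue); there is no depth.
- camera_info(name): a dict with "camera_matrix" (3x3 intrinsics, pixels), "distortion" ([k1, k2, p1, p2, k3] as OpenCV has them; the pictures are not rectified), "origin" and "attitude" of the camera in the world. Camera axes: x right, y down, z forward; pixel columns grow to the right and rows downward; lengths in m; the calibration is good to about 2 mm. A picture is of the moment at which its call begins. camera_info takes no time and is no camera call.
- job_done(): hands the job in; it is judged then, once.
Trained networks look in the newest picture that a camera, given by its name, has taken for a name from the list of things; names that differ only in an ending like _2 or _b are one class to them, and where a whole thing is asked for, a point or a joint stands for the part that bears it (a point fixed in the world has none). Each returns a list of dicts, best first, with "p" (0 to 1); they miss things now and then, are a little off and sometimes report something else, mostly with a low value. They report only what shows in the picture. A call takes as long as a camera call.
- trace(camera, thing): "region" (420x560 bool, what is visible of it) and "location" ([column, row] in pixels, amid what is visible of it).
The state is a dict: "time": time; "joint_pos": joint angles; "joint_vel": joint speeds; "joint_efforts": joint torques, N m; "tool_pos": TCP position; "tool_rot": TCP orientation; "contact_force": force on the tool from outside, world axes, zero at the start; "ft_torque": the same for the moment, N m; "gripper_width": opening from 0.0 (shut) to 1.0 (fully open); "grasp_force": force on a finger pad.
Only numpy, scipy, OpenCV 4.12 (cv2) and the standard library are available. Lean on these libraries where they do the work, as an engineer would, in place of code of your own. Each camera call takes 0.05 s, during which the arm holds its last target. There are 200 camera calls.

## Working session

There is one attempt and no reset: what is moved stays moved. The work goes in short steps, Python scripts to look and compute and a tool call to move; the robot and the scene stay as the last step left them, time stands still between calls to the robot, and variables do not carry over. Pictures are saved under pics/ and viewed, at most 10 in all, crops included, and the job is handed in when it is done.

Besides the shell and the picture viewer there is one more tool, called after ">>>" as name(argument=value, ...) on one line, values as JSON. play_rows: Moves the arm, as the interface text tells. Its arguments: {"type":"object","properties":{"linear":{"type":"array","items":{"type":"array","items":{"type":"number"}}},"turn":{"type":"array","items":{"type":"number"}},"hand":{"type":"number"}},"required":["linear","turn"]}

```bash
mkdir -p pics; cat > h.py <<'E'
import numpy as np, cv2
from plant import *
from scipy.spatial.transform import Rotation as R
def cam(n):
    c=camera_info(n); A=np.array(c["attitude"],float)
    Rm=A if A.shape==(3,3) else R.from_quat(A[[1,2,3,0]]).as_matrix()
    return np.array(c["camera_matrix"]),np.array(c["distortion"]),np.array(c["origin"]),Rm
def px2w(n,px,z):
    K,D,o,Rm=cam(n)
    u=cv2.undistortPoints(np.array(px,float).reshape(-1,1,2),K,D).reshape(-1,2)
    d=np.c_[u,np.ones(len(u))]@Rm.T
    return o+d*((z-o[2])/d[:,2])[:,None]
def w2px(n,P):
    K,D,o,Rm=cam(n)
    return cv2.projectPoints((np.array(P,float).reshape(-1,3)-o)@Rm,np.zeros(3),np.zeros(3),K,D)[0].reshape(-1,2)
def snap(n,f):
    im=grab_frame(n); cv2.imwrite(f"pics/{f}.png",im[:,:,::-1]); return im
E
python3 - <<'E'
from h import *
np.set_printoptions(precision=4,suppress=True)
for n in("scene","top"):
    snap(n,n+"0"); print(n,camera_info(n))
    for t in("bottle","bottle_cap","bin","honey_jar","apple","tumbler"):
        r=trace(n,t)
        for q in r[:2]:
            g=q["region"].astype(np.uint8); b=cv2.boundingRect(g)
            print(t,round(q["p"],2),np.array(q["location"]),b,g.sum(), cv2.minAreaRect(cv2.findNonZero(g)))
print(state())
E
```

```text
scene {'camera_matrix': array([[425.8025,   0.    , 279.9324],
       [  0.    , 425.8025, 214.8484],
       [  0.    ,   0.    ,   1.    ]]), 'distortion': array([-0.0472,  0.    ,  0.    ,  0.    ,  0.    ]), 'origin': array([ 0.0476, -0.7786,  0.4794]), 'attitude': array([-0.5022,  0.8084, -0.2626,  0.1593])}
bottle 0.96 [328.1 268.9] (281, 238, 82, 67) 3089 ((320.3411865234375, 267.9693298339844), (93.19055938720703, 42.359344482421875), 32.735225677490234)
bottle_cap 0.43 [286.5 244.6] (282, 239, 11, 14) 80 ((285.7646789550781, 244.558837890625), (7.0314412117004395, 13.891385078430176), 30.963754653930664)
bin 0.78 [226.8 208.3] (175, 182, 87, 46) 3229 ((218.2992706298828, 203.98504638671875), (43.8452262878418, 86.39207458496094), 87.1375961303711)
honey_jar 0.62 [199.5 189.5] (189, 178, 26, 23) 518 ((201.440185546875, 188.68453979492188), (21.75027084350586, 24.79258155822754), 87.39744567871094)
apple 0.79 [306.7 183. ] (291, 175, 27, 25) 328 ((306.6294250488281, 184.0823516845703), (29.68154525756836, 17.256711959838867), 32.47119140625)
apple 0.74 [225.2 208. ] (175, 182, 
[... 935 characters left out ...]
0, 29, 30) 660 ((224.00001525878906, 154.5), (28.174455642700195, 27.72724151611328), 26.56505012512207)
tumbler 0.63 [275.2 157.6] (261, 136, 30, 39) 935 ((275.5, 155.0), (38.0, 29.0), 90.0)
{'time': 0.7, 'joint_pos': array([ 0.994 ,  0.0527,  1.6128,  0.    ,  1.476 , -0.119 ]), 'joint_vel': array([-0.0019,  0.001 , -0.0001, -0.0003,  0.0009,  0.0004]), 'joint_efforts': array([  0.0002, -39.3563, -37.0367,  -0.0001,   0.0006,  -0.    ]), 'tool_pos': array([0.2762, 0.5606, 0.2314]), 'tool_rot': array([0.    , 0.2269, 0.9739, 0.    ]), 'contact_force': array([ 0.0902, -0.4581,  0.2088]), 'ft_torque': array([-0.0225, -0.008 ,  0.0314]), 'grasp_force': 0.0, 'gripper_width': 1.0005459171591042}
```

```bash
python3 -c "
import cv2,numpy as np
a=cv2.imread('pics/scene0.png');b=cv2.imread('pics/top0.png')
print(a.shape)"
```

```text
(420, 560, 3)
```

View pics/top0.png

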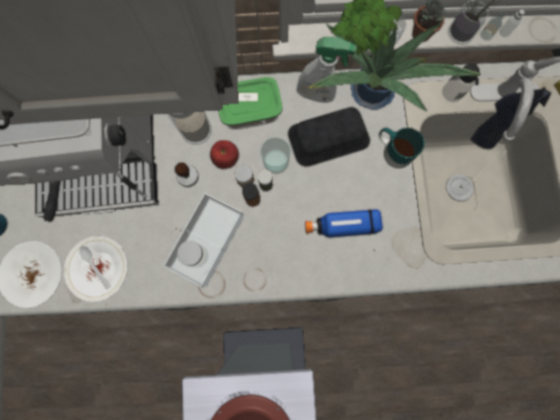

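View pics/scene0.png

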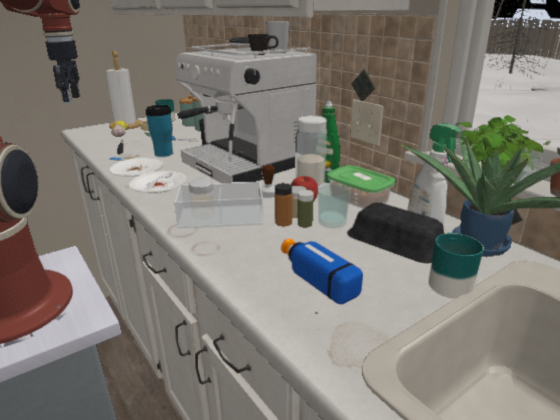

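Top: bottle lies with its cap to the left (310,226) and base at (381,222). The free compartment is at upper right (~217,217) and the jar at (190,254). The apple (224,154), glass (275,156) and spice jars (250,180) are all behind, away from the bottle.

```bash
python3 - <<'E'
from h import *
np.set_printoptions(precision=4,suppress=True)
im=cv2.imread("pics/top0.png"); 
def up(n,x,y,w,h,s): cv2.imwrite(f"pics/{n}.png",cv2.resize(im[y:y+h,x:x+w],None,fx=s,fy=s,interpolation=cv2.INTER_CUBIC))
up("c1",155,185,240,110,3.3)
hsv=cv2.cvtColor(im,cv2.COLOR_BGR2HSV)
m=cv2.inRange(hsv,(100,120,60),(130,255,255)); m[:,:295]=0; m[:,395:]=0; m[:200]=0; m[250:]=0
print("blue",cv2.minAreaRect(cv2.findNonZero(m)))
box=cv2.boxPoints(cv2.minAreaRect(cv2.findNonZero(m))); print(px2w("top",box,0.05))
o=cv2.inRange(hsv,(5,130,120),(22,255,255)); o[:,:295]=0; o[:,330:]=0; o[:200]=0;o[250:]=0
p=cv2.findNonZero(o).reshape(-1,2); print("cap px",p.mean(0),p.min(0),p.max(0),px2w("top",p.mean(0),0.035))
for t,px,z in(("jar",(192.5,254),.09),("apple",(224,154.5),.04),("tumbler",(275,155),.04)): print(t,px2w("top",px,z))
E
```

```text
blue ((350.9825439453125, 222.7813720703125), (22.767263412475586, 59.808921813964844), 85.42607879638672)
[[ 0.5288 -0.2049  0.05  ]
 [ 0.5316 -0.355   0.05  ]
 [ 0.4744 -0.3532  0.05  ]
 [ 0.4719 -0.2047  0.05  ]]
cap px [308.6562 226.5469] [306 221] [312 232] [[ 0.5009 -0.1747  0.035 ]]
jar [[0.4448 0.1066 0.09  ]]
apple [[0.7024 0.0311 0.04  ]]
tumbler [[ 0.6926 -0.1013  0.04  ]]
```

View pics/c1.png

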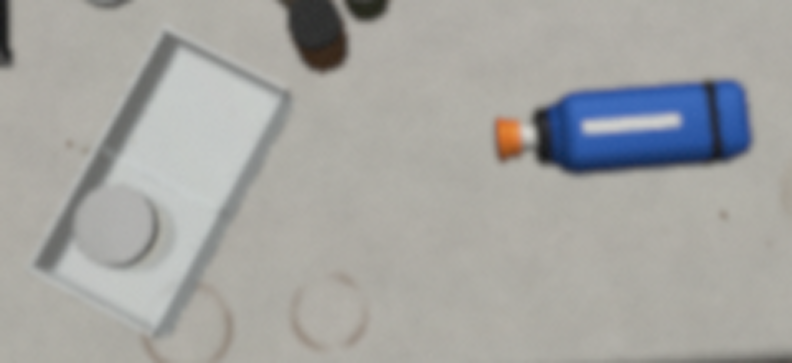

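The top-camera crop shows the bin rim corners at crop pixels (170,33), (288,93), (38,265) and (157,332), with the free half upper right. The cap is open at (508,138). I'll grip the cap flange, where line contact lets the bottle pivot, and swing the bottle up about its base edge. First I fit the bin and refine the cap position.

```bash
cat > bin.py <<'E'
from h import *
from scipy.optimize import minimize
def fit_bin(cams=("top","scene")):
    regs={}
    for n in cams:
        grab_frame(n); q=trace(n,"bin")[0]
        pts=cv2.findNonZero(q["region"].astype(np.uint8)); a=np.zeros((420,560),np.uint8)
        cv2.fillConvexPoly(a,cv2.convexHull(pts),1); regs[n]=a
    L=np.array([[sx*.103,sy*.053,z] for sx in(1,-1) for sy in(1,-1) for z in(0,.07)])
    def cost(p):
        c,s=np.cos(p[2]),np.sin(p[2]); W=L@np.array([[c,s,0],[-s,c,0],[0,0,1]])+[p[0],p[1],0]; t=0
        for n,a in regs.items():
            h=cv2.convexHull((w2px(n,W)*16).round().astype(np.int32)); b=np.zeros_like(a); cv2.fillConvexPoly(b,h,1,shift=4)
            t+=1-(a&b).sum()/(a|b).sum()
        return t/len(regs)
    best=min((minimize(cost,[.48,.07,y],method="Nelder-Mead",options=dict(initial_simplex=[[.48,.07,y],[.51,.07,y],[.48,.1,y],[.48,.07,y+.2]])) for y in(2.4,2.7,3.0)),key=lambda r:r.fun)
    p=best.x; return p,best.fun
E
python3 - <<'E'
from bin import *
np.set_printoptions(precision=4,suppress=True)
for c in(("top",),("top","scene")):
    p,f=fit_bin(c); print(c,p,np.degrees(p[2]),f,"space",p[:2]-.0505*np.array([np.cos(p[2]),np.sin(p[2])]),"jarside",p[:2]+.0505*np.array([np.cos(p[2]),np.sin(p[2])]))
cr=np.array([[170,33],[288,93],[38,265],[157,332]])/3.3+[155,185]
print(px2w("top",cr,.07),px2w("top",[420,222],0))
im=cv2.imread("pics/scene0.png"); hsv=cv2.cvtColor(im,cv2.COLOR_BGR2HSV)
o=cv2.inRange(hsv,(5,130,120),(22,255,255)); o[:,:275]=0;o[:,305:]=0;o[:230]=0;o[262:]=0
q=cv2.findNonZero(o).reshape(-1,2).mean(0); print("scene cap",q,px2w("scene",q,.03), "pred",w2px("scene",[.5005,-.171,.03]),w2px("top",[.5005,-.171,.03]))
E
```

```text
('top',) [0.4838 0.0861 2.604 ] 149.19628046263267 0.01383028598218472 space [0.5272 0.0602] jarside [0.4405 0.1119]
('top', 'scene') [0.4835 0.0872 2.5944] 148.64614337006202 0.02793531319871484 space [0.5266 0.0609] jarside [0.4403 0.1134]
[[ 0.5898  0.0737  0.07  ]
 [ 0.5388 -0.0127  0.07  ]
 [ 0.4234  0.174   0.07  ]
 [ 0.3707  0.0886  0.07  ]] [[ 0.4994 -0.4701  0.    ]]
scene cap [286.7037 244.8333] [[ 0.5037 -0.1648  0.03  ]] pred [[287.2474 246.5367]] [[307.0753 227.0646]]
```

>>> play_rows(linear=[[0.02,-0.05,0],[0.02,-0.055,0],[0.02,-0.058,0],[0.02,-0.058,0],[0.02,-0.058,0],[0.02,-0.058,0],[0.02,-0.058,0],[0.02,-0.058,0]], turn=[-8,-8,-8,-8,-8,-8,-8,-8], hand=0.0854)

```text
time: 2.0
tool_pos: [0.4366, 0.1058, 0.2317]
tool_rot: [0.0, 0.71, 0.704, 0.001]
contact_force: [1.0, -0.3, -0.2]
gripper_width: 0.999
grasp_force: 0.0
```

>>> play_rows(linear=[[0.013,-0.055,-0.01],[0.013,-0.055,-0.02],[0.013,-0.055,-0.02],[0.013,-0.055,-0.02],[0.013,-0.054,-0.02],[0,0,-0.04],[0,0,-0.04],[0,0,0]], turn=[0,0,0,0,0,0,0,0])

```text
time: 3.0
tool_pos: [0.4983, -0.1651, 0.0577]
tool_rot: [-0.004, 0.709, 0.706, -0.001]
contact_force: [-0.2, 0.2, -0.2]
gripper_width: 0.999
grasp_force: 0.0
```

```bash
python3 - <<'E'
from h import *
snap("scene","s1"); im=cv2.imread("pics/s1.png"); cv2.imwrite("pics/s1c.png",cv2.resize(im[170:310,230:390],None,fx=4,fy=4,interpolation=cv2.INTER_CUBIC))
E
```

```text
(no output)
```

View pics/s1c.png

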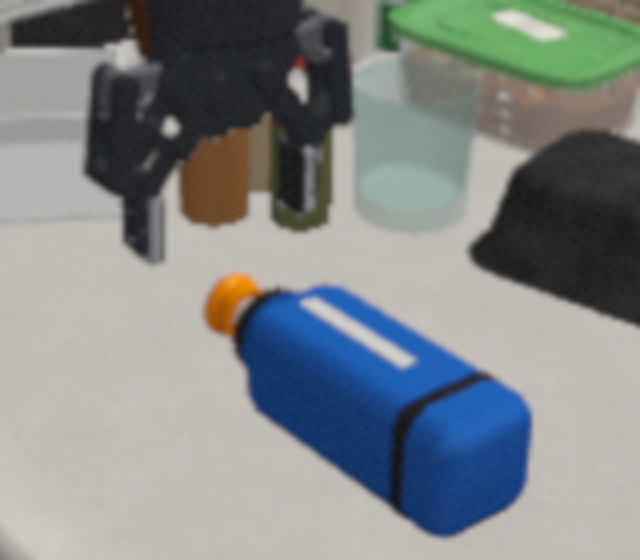

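Crop: the open fingers straddle the cap (235,300), still above it. I'll go down and close gently.

>>> play_rows(linear=[[0.001,-0.001,-0.022],[0,-0.001,-0.021],[0,0,0]], turn=[0,0,0])

```text
time: 3.42
tool_pos: [0.5026, -0.1683, 0.0192]
tool_rot: [0.0, 0.708, 0.706, 0.0]
contact_force: [0.5, 0.7, 0.3]
gripper_width: 1.002
grasp_force: 0.0
```

>>> play_rows(linear=[[0,0,0],[0,0,0],[0,0,0],[0,0,0],[0,0,0]], turn=[0,0,0,0,0], hand=0.03)

```text
time: 4.05
tool_pos: [0.5029, -0.1684, 0.0192]
tool_rot: [0.0, 0.709, 0.706, 0.0]
contact_force: [-1.8, 2.3, 4.5]
gripper_width: 0.36
grasp_force: 52.7
```

```bash
python3 - <<'E'
from h import *
snap("scene","s2"); im=cv2.imread("pics/s2.png"); cv2.imwrite("pics/s2c.png",cv2.resize(im[200:300,240:360],None,fx=6,fy=6,interpolation=cv2.INTER_CUBIC))
s=state(); print(s["gripper_width"],s["grasp_force"],s["contact_force"],s["ft_torque"])
E
```

```text
0.3651326119927621 52.7113032188322 [-0.56464733  2.46708419  5.8035353 ] [ 0.32322865  0.1220174  -0.01278944]
```

View pics/s2c.png

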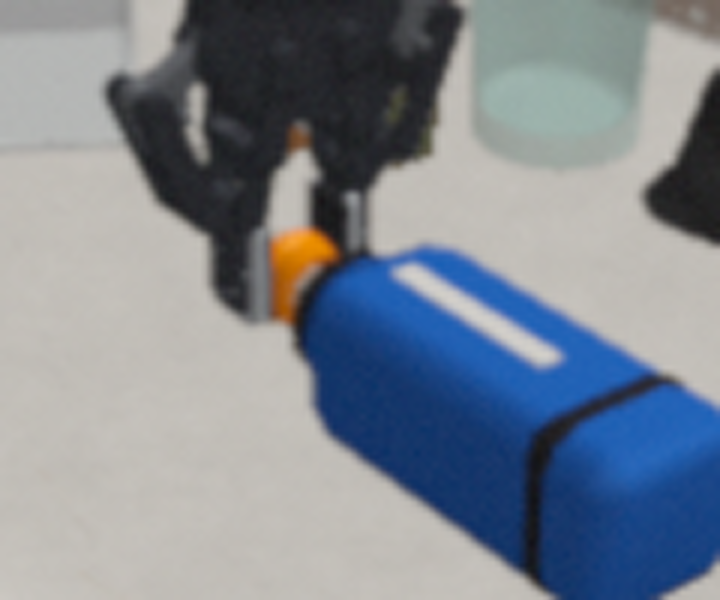

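The cap sits squarely between the pads (300,270). I'll drag the bottle 40 mm away from the sink, then start the arc.

>>> play_rows(linear=[[0,0.02,0],[0,0.02,0],[0,-0.005,0.018],[0,-0.005,0.018],[0,-0.008,0.0167],[0,-0.008,0.0167],[0,-0.011,0.0148],[0,-0.011,0.0148]], turn=[0,0,0,0,0,0,0,0])

```text
time: 5.1
tool_pos: [0.5022, -0.1775, 0.1184]
tool_rot: [0.0, 0.709, 0.706, -0.0]
contact_force: [-1.1, -0.5, -2.4]
gripper_width: 0.362
grasp_force: 52.3
```

```bash
python3 - <<'E'
from h import *
snap("scene","s3"); im=cv2.imread("pics/s3.png"); cv2.imwrite("pics/s3c.png",cv2.resize(im[140:310,200:400],None,fx=3.5,fy=3.5,interpolation=cv2.INTER_CUBIC))
s=state(); print(s["gripper_width"],s["grasp_force"],s["contact_force"],s["ft_torque"])
E
```

```text
0.3632281241121344 52.3018147291441 [ 0.99912301 -0.89508104 -0.65871037] [ 0.02345002 -0.00762371 -0.02573655]
```

View pics/s3c.png

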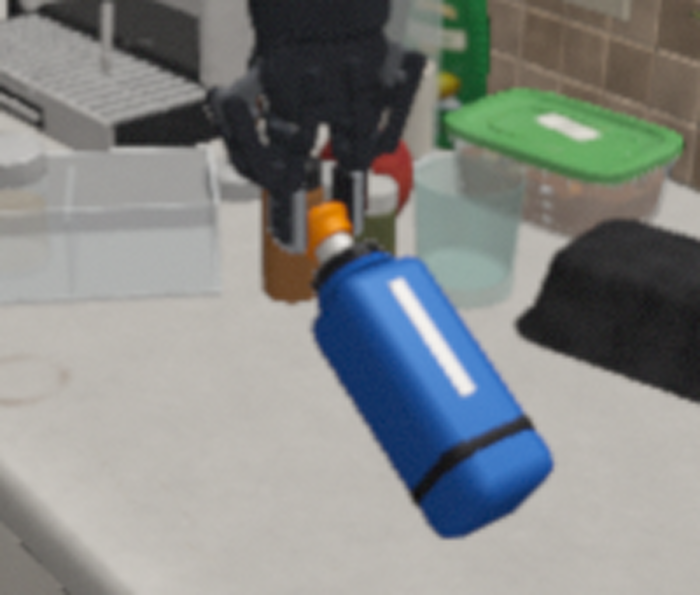

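The bottle pivots in the grip (about 34° now, base edge on the worktop at (450,535)). Continuing the arc.

>>> play_rows(linear=[[0,-0.014,0.0123],[0,-0.014,0.0123],[0,-0.016,0.0094],[0,-0.016,0.0094],[0,-0.0175,0.006],[0,-0.0175,0.006],[0,-0.0185,0.0025],[0,-0.0185,0.0025]], turn=[0,0,0,0,0,0,0,0])

```text
time: 6.15
tool_pos: [0.5029, -0.3103, 0.1793]
tool_rot: [0.001, 0.709, 0.706, 0.0]
contact_force: [0.3, -0.2, 2.5]
gripper_width: 0.366
grasp_force: 52.9
```

>>> play_rows(linear=[[0,-0.015,0.0],[0,-0.015,-0.001],[0,-0.006,-0.002],[0,0,0]], turn=[0,0,0,0])

```text
time: 6.65
tool_pos: [0.5034, -0.3474, 0.1774]
tool_rot: [0.003, 0.709, 0.705, -0.0]
contact_force: [1.4, -0.5, 9.4]
gripper_width: 0.362
grasp_force: 53.7
```

```bash
python3 - <<'E'
from h import *
a=snap("scene","s4");b=snap("top","t4"); 
a=cv2.resize(a[100:300,220:400],None,fx=2.5,fy=2.5,interpolation=cv2.INTER_CUBIC);b=cv2.resize(b[150:290,300:420],None,fx=2.5,fy=500/140,interpolation=cv2.INTER_CUBIC)
cv2.imwrite("pics/c4.png",np.hstack([a,b])[:,:,::-1])
s=state(); print(s["tool_pos"],s["gripper_width"],s["grasp_force"],s["contact_force"],s["ft_torque"])
E
```

```text
[ 0.50336934 -0.34702212  0.17748676] 0.36210244167713906 53.68321967718657 [ 0.47387795 -1.35457954  9.10929566] [ 0.05395271 -0.05538872 -0.00399568]
```

View pics/c4.png

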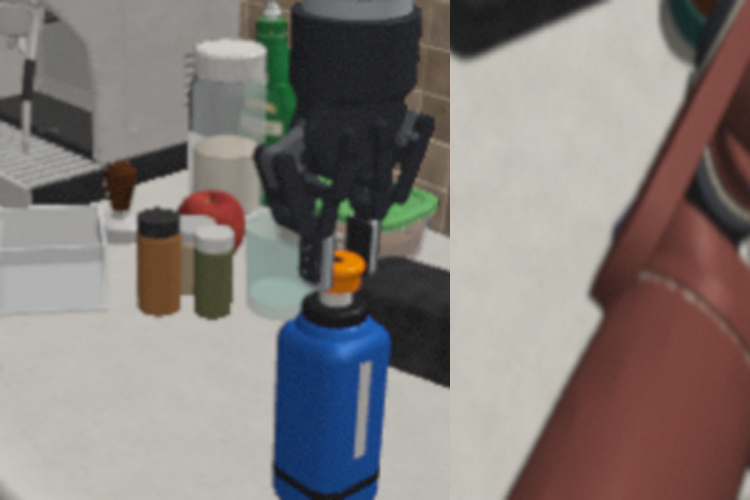

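Bottle stands upright, cap still open between the pads (348,270); the top view is blocked by the arm. Push down gently with the cap still gripped.

>>> play_rows(linear=[[0,0,-0.003],[0,0,-0.003],[0,0,-0.003]], turn=[0,0,0])

```text
time: 7.12
tool_pos: [0.5025, -0.3461, 0.1666]
tool_rot: [0.001, 0.709, 0.706, -0.001]
contact_force: [-0.0, -2.7, 12.7]
gripper_width: 0.358
grasp_force: 53.9
```

>>> play_rows(linear=[[0,0,-0.002],[0,0,-0.001]], turn=[0,0])

```text
time: 7.38
tool_pos: [0.5033, -0.3474, 0.1666]
tool_rot: [0.003, 0.709, 0.706, -0.001]
contact_force: [-2.0, -2.0, 15.5]
gripper_width: 0.366
grasp_force: 54.3
```

The tool has come down 11 mm and the force is now rising. Release, then probe the cap top with closed fingers; contact should come at z = 0.180 if it is shut.

>>> play_rows(linear=[[0,0,0],[0,0,0],[0,0,0.02],[0,0,0.025],[0,0,0]], turn=[0,0,0,0,0], hand=0.07)

```text
time: 8.0
tool_pos: [0.5035, -0.3455, 0.2113]
tool_rot: [0.003, 0.708, 0.706, 0.0]
contact_force: [-0.1, -1.0, 0.3]
gripper_width: 0.818
grasp_force: 0.0
```

>>> play_rows(linear=[[0,0,0],[0,0,0],[0,0,0],[0,0,0],[0,0,0],[0,0,-0.01],[0,0,-0.01]], turn=[0,0,0,0,0,0,0], hand=0.0)

```text
time: 8.88
tool_pos: [0.5021, -0.3443, 0.1868]
tool_rot: [-0.0, 0.709, 0.706, -0.0]
contact_force: [-0.3, 0.4, -0.1]
gripper_width: -0.003
grasp_force: 0.0
```

>>> play_rows(linear=[[0,0,-0.004],[0,0,-0.003],[0,0,0]], turn=[0,0,0])

```text
time: 9.25
tool_pos: [0.5023, -0.3444, 0.1808]
tool_rot: [0.0, 0.709, 0.706, 0.0]
contact_force: [-0.2, -0.6, 0.1]
gripper_width: 0.004
grasp_force: 0.0
```

>>> play_rows(linear=[[0,0,-0.003],[0,0,-0.003],[0,0,0]], turn=[0,0,0])

```text
time: 9.62
tool_pos: [0.5041, -0.3457, 0.1802]
tool_rot: [0.003, 0.708, 0.706, 0.0]
contact_force: [-2.9, 3.3, 14.9]
gripper_width: -0.0
grasp_force: 7.4
```

The contact force holds at z = 0.180, so the cap is shut. I'll raise, open and measure where the bottle stands.

>>> play_rows(linear=[[0,0,0.03],[0,0,0.04],[0,0,0.03],[0,0,0],[0,0,0]], turn=[0,0,0,0,0], hand=0.0854)

```text
time: 10.25
tool_pos: [0.5019, -0.3441, 0.2736]
tool_rot: [-0.001, 0.709, 0.706, -0.0]
contact_force: [0.0, -0.2, -0.9]
gripper_width: 1.002
grasp_force: 0.0
```

```bash
python3 - <<'E'
from h import *
a=snap("scene","s5"); print(state()["tool_pos"])
hsv=cv2.cvtColor(a,cv2.COLOR_RGB2HSV)
o=cv2.inRange(hsv,(5,130,120),(22,255,255)); o[:,:300]=0;o[:,400:]=0;o[:170]=0;o[260:]=0
p=cv2.findNonZero(o).reshape(-1,2); print(len(p),p.min(0),p.max(0),px2w("scene",p.mean(0),.172))
L=np.array([[.0175*np.cos(t),.0175*np.sin(t),z] for t in np.arange(0,6.3,.3) for z in(.162,.18)])
q=w2px("scene",L+[.503,-.345,0]); print(q.min(0),q.max(0))
cv2.imwrite("pics/c5.png",cv2.resize(a[150:330,270:430],None,fx=3.3,fy=3.3,interpolation=cv2.INTER_CUBIC)[:,:,::-1])
E
```

```text
[ 0.50168567 -0.34390905  0.27280831]
308 [301 179] [367 224] [[ 0.50508089 -0.34795683  0.172     ]]
[341.41599167 205.6701246 ] [363.91239593 225.16485767]
```

View pics/c5.png

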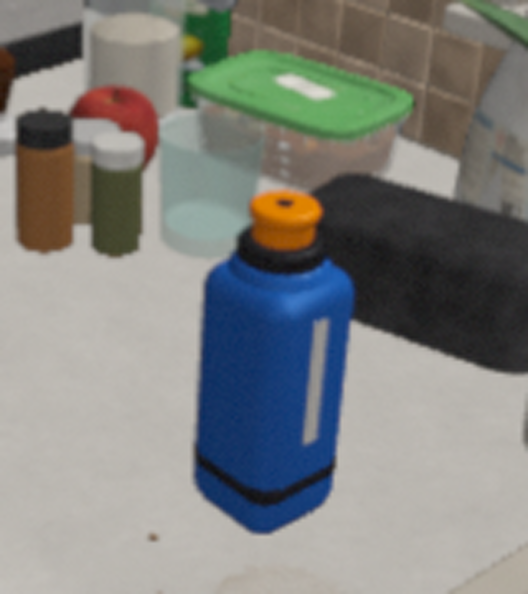

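Cap down on the collar, no white tube showing, bottle upright. The flange spans crop columns 250–322, about 4 px right of the prediction, so I'll refine the position.

```bash
python3 - <<'E'
from h import *
from scipy.optimize import least_squares
a=cv2.imread("pics/s5.png"); hsv=cv2.cvtColor(a,cv2.COLOR_BGR2HSV)
o=cv2.inRange(hsv,(5,150,110),(22,255,255)); o[:,:340]=0;o[:,372:]=0;o[:200]=0;o[235:]=0
p=cv2.findNonZero(o).reshape(-1,2); c=(p.min(0)+p.max(0)+0.)/2; print(p.min(0),p.max(0),c,px2w("scene",c,.172))
# bottle body hull: base corners
m=cv2.inRange(hsv,(100,120,40),(130,255,255)); m[:,:300]=0;m[:,400:]=0;m[:210]=0;m[330:]=0
n,l,st,_=cv2.connectedComponentsWithStats(m); 
pts=cv2.findNonZero(m).reshape(-1,2); print("blue",pts.min(0),pts.max(0))
t=np.arange(0,6.3,.2); L=np.array([[.0175*np.cos(u),.0175*np.sin(u),.18] for u in t]+[[.015*np.cos(u),.015*np.sin(u),.162] for u in t])
s=np.array([[x,y,z] for x in(-.03,.03) for y in(-.03,.03) for z in(0,.145)])
for P in([.503,-.345,0],[.506,-.34,0],[.510,-.340,0]):
    q=w2px("scene",L+P); b=w2px("scene",s+P); print(P,q.min(0),q.max(0),"body",b.min(0),b.max(0))
E
```

```text
[346 208] [367 225] [356.5 216.5] [[ 0.50345249 -0.35334946  0.172     ]]
blue [330 227] [377 310]
[0.503, -0.345, 0] [342.06130942 205.67724981] [363.91239593 224.4637225 ] body [322.34651225 217.90153767] [377.60143161 315.230826  ]
[0.506, -0.34, 0] [341.29652038 204.19229108] [362.97769592 222.79144558] body [321.79991076 216.40601059] [376.58647468 313.04122565]
[0.51, -0.34, 0] [343.09347256 203.59020587] [364.72014847 222.11339843] body [323.45574284 215.79919583] [378.25257771 312.15233869]
```

>>> play_rows(linear=[[0.001,-0.007,-0.04],[0,0,-0.045],[0,0,-0.04],[0,0,-0.02],[0,0,-0.01],[0,0,0]], turn=[0,0,0,0,0,0])

```text
time: 11.05
tool_pos: [0.5034, -0.3515, 0.1199]
tool_rot: [0.0, 0.709, 0.706, 0.0]
contact_force: [0.2, -0.7, 0.7]
gripper_width: 0.998
grasp_force: 0.0
```

>>> play_rows(linear=[[0,0,0],[0,0,0],[0,0,0],[0,0,0]], turn=[0,0,0,0], hand=0.05)

```text
time: 11.55
tool_pos: [0.5042, -0.3525, 0.1221]
tool_rot: [0.002, 0.709, 0.706, -0.0]
contact_force: [-1.0, -0.7, 6.3]
gripper_width: 0.685
grasp_force: 66.9
```

Bottle gripped (58.5 mm). Lift it clear of everything, then carry and turn it to match the bin (−31°).

>>> play_rows(linear=[[0,0,0.03],[0,0,0.05],[0,0,0.05],[0,0.03,0.01],[0,0.045,0],[0,0.05,0],[0,0.05,0],[0,0.05,0]], turn=[0,0,0,-3,-4,-4,-4,-4])

```text
time: 12.55
tool_pos: [0.5026, -0.1245, 0.2588]
tool_rot: [-0.001, 0.816, 0.578, -0.0]
contact_force: [0.5, 0.4, -3.0]
gripper_width: 0.688
grasp_force: 66.1
```

>>> play_rows(linear=[[0.004,0.05,0],[0.004,0.05,0],[0.005,0.045,0],[0.006,0.03,0],[0.004,0.012,0],[0,0,0],[0,0,0]], turn=[-4,-4,-4,0,0,0,0])

```text
time: 13.42
tool_pos: [0.5261, 0.0597, 0.2594]
tool_rot: [0.0, 0.872, 0.49, -0.0]
contact_force: [0.7, -0.0, -2.3]
gripper_width: 0.685
grasp_force: 66.0
```

```bash
python3 - <<'E'
from h import *
a=snap("scene","s6");b=snap("top","t6"); s=state(); print(s["tool_pos"],s["tool_rot"],s["grasp_force"],s["contact_force"],s["gripper_width"])
print("spice",px2w("top",(252.6,191),.09))
a=cv2.resize(a[90:240,150:350],None,fx=2,fy=2.6,interpolation=cv2.INTER_CUBIC);b=cv2.resize(b[150:300,150:300],None,fx=2.6,fy=2.6,interpolation=cv2.INTER_CUBIC)
cv2.imwrite("pics/c6.png",np.hstack([a,b])[:,:,::-1])
E
```

```text
[0.52616577 0.05960995 0.25960661] [ 6.91700451e-05  8.71716505e-01  4.90010516e-01 -1.57883982e-04] 66.00452542304993 [ 0.07690182  0.91909899 -1.50932909] 0.6833984262425584
spice [[ 0.58792632 -0.0417652   0.09      ]]
```

View pics/c6.png

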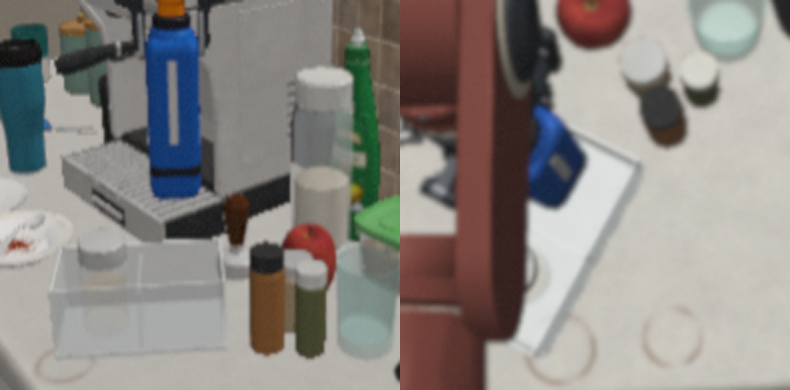

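Bottle is upright in the gripper above the compartment (scene: base at (176,195)), bin and jar untouched. Quick numeric check of position before lowering.

```bash
python3 - <<'E'
from h import *
for n,f,box in(("scene","s6",(215,95,265,175)),("top","t6",(195,180,230,235))):
    h=cv2.cvtColor(cv2.imread(f"pics/{f}.png"),cv2.COLOR_BGR2HSV); m=cv2.inRange(h,(100,120,30),(130,255,255)); k=np.zeros_like(m); x0,y0,x1,y1=box; k[y0:y1,x0:x1]=m[y0:y1,x0:x1]
    p=cv2.findNonZero(k).reshape(-1,2); print(n,p.min(0),p.max(0))
    r=.010; t=np.arange(0,6.3,.3)
    c,s=np.cos(np.radians(-31.3)),np.sin(np.radians(-31.3))
    L=np.array([[x+r*np.cos(u),y+r*np.sin(u),z] for x in(-.02,.02) for y in(-.02,.02) for u in t for z in(.137,.282)])
    W=L@np.array([[c,s,0],[-s,c,0],[0,0,1]])+[.5262,.0596,0]; q=w2px(n,W); print(q.min(0),q.max(0))
E
```

```text
scene [223 100] [250 165]
[221.11792112 100.24055725] [250.88335304 169.20699428]
top [199 190] [219 228]
[174.43126371 183.33546816] [224.15726104 231.43629322]
```

>>> play_rows(linear=[[0,0.001,-0.025],[0,0,-0.03],[0,0,-0.03],[0,0,-0.025],[0,0,-0.01],[0,0,0]], turn=[0,0,0,0,0,0])

```text
time: 14.28
tool_pos: [0.526, 0.0612, 0.1394]
tool_rot: [-0.0, 0.872, 0.49, -0.0]
contact_force: [-0.0, 0.4, -2.2]
gripper_width: 0.688
grasp_force: 66.0
```

>>> play_rows(linear=[[0,0,-0.004],[0,0,-0.004],[0,0,-0.002],[0,0,0]], turn=[0,0,0,0])

```text
time: 14.78
tool_pos: [0.5262, 0.0617, 0.1297]
tool_rot: [-0.0, 0.871, 0.491, -0.0]
contact_force: [0.1, -0.5, -2.9]
gripper_width: 0.688
grasp_force: 66.0
```

>>> play_rows(linear=[[0,0,-0.002],[0,0,-0.002],[0,0,0],[0,0,0]], turn=[0,0,0,0])

```text
time: 15.28
tool_pos: [0.5265, 0.0617, 0.1262]
tool_rot: [0.0, 0.871, 0.491, 0.0]
contact_force: [-0.4, 0.2, 1.8]
gripper_width: 0.689
grasp_force: 66.4
```

Contact with the compartment floor, at the expected height. Release and rise straight up.

>>> play_rows(linear=[[0,0,0],[0,0,0],[0,0,0],[0,0,0.03],[0,0,0.05],[0,0,0.05],[0,0,0.03],[0,0,0]], turn=[0,0,0,0,0,0,0,0], hand=0.0854)

```text
time: 16.27
tool_pos: [0.5277, 0.0616, 0.2893]
tool_rot: [0.002, 0.871, 0.491, 0.003]
contact_force: [0.4, -0.5, 0.6]
gripper_width: 0.998
grasp_force: 0.0
```

```bash
python3 - <<'E'
from h import *
a=snap("scene","s7"); s=state(); print(s["tool_pos"],s["contact_force"],s["gripper_width"])
cv2.imwrite("pics/c7.png",cv2.resize(a[110:250,150:360],None,fx=3.5,fy=3.5,interpolation=cv2.INTER_CUBIC)[:,:,::-1])
E
```

```text
[0.52668832 0.06158527 0.2865804 ] [-0.47172675  0.50642893 -0.91392722] 0.9997090562147707
```

View pics/c7.png

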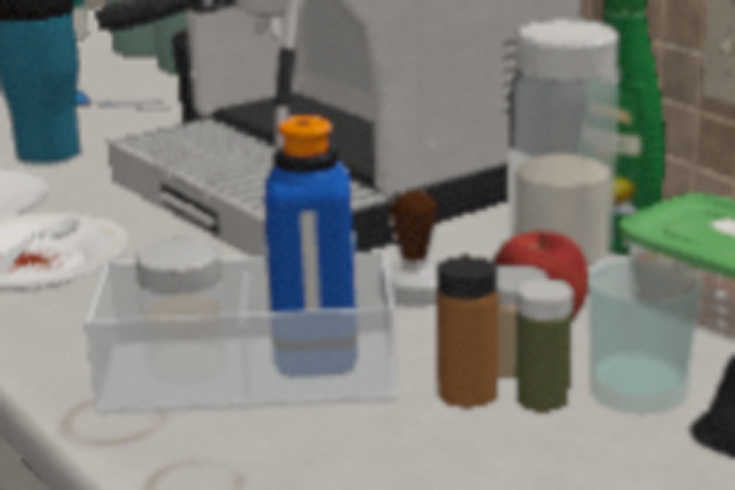

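The bottle stands upright in the free compartment (310,250) with its cap shut. The jar is upright in its own half and the gripper is clear. Handing in.

```bash
python3 -c "
from plant import *
print(job_done())"
```

```text
the job is handed in; nothing more can be done
None
```

The bottle was stood up on the worktop, its cap pushed shut, and then placed upright in the bin's free compartment, with the bin, jar, apple and glass left in place; the job is handed in, though no verdict was returned.

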